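# Roll down a tablet's new back cover and bin the dead parts

### The arm

A 6-joint arm with a two-finger parallel gripper is mounted at the origin on the work surface. World frame = base frame: x ahead of the robot, y to its left, z up, the work surface at z = 0. Lengths are in m, angles in rad, forces in N, time in s.
With the tool pointing down it reaches from about 0.3 to 0.85 m from the base axis. Payload 5.4 kg.
Tool frame: the origin (TCP) lies where the fingers leave the gripper's body, on its centre line; the fingertips stand 73 mm ahead of it and the grasp point (between the pads) lies 54 mm ahead of it; z points along the fingers, y is the line along which they close (so a half turn about z gives the same grasp; the last joint's range is limited). The gripper opens to 85 mm and grips with 20 to 120 N. Pads are 22 mm wide; open, the fingers measure 114 mm over their backs; the gripper's body (76 mm by 85 mm) begins 54 mm behind the grasp point. The pads swing forward as they close: fully open they stand 13 mm farther back than shut.
Start: joints at [1.132, 0.158, 1.597, -0, 1.386, -0.21], TCP at [0.13, 0.56, 0.304] pointing down, gripper open.
Joint ranges: [-2.91, 2.91], [-0.94, 2.29], [0.18, 2.7], [-1.29, 4.43], [0.17, 2.64], [-3, 3]. Speed limits (rad/s): [2.57, 2.57, 3.14, 3.14, 3.14, 3.14].

### API

Orientations are given as a unit quaternion [w, x, y, z].
In Python, from workcell import env gives the robot as it stands. The module is installed in compiled form; this text tells all that it offers.
- The arm moves only by the tool arm_command, never from a script. Its argument "increments" is one flat list of numbers, 7 for each row, row after row: the turn, a rotation vector about the tool's x, y, z in degrees, then the shift along the tool's x, y, z in mm, then the opening, from 0 (shut) to 1 (fully open). A call has 1 to 20 rows; each row is the pose to reach, as a shift and turn from the pose commanded when the call began, along the tool's axes at that moment; what a row does not reach only later rows make up. A row lasts 1/8 s, in which the tool goes at most 62.5 mm and 10.7 degrees, less where a joint would pass 70% of its speed; a pose out of reach is approached as far as the arm can. A call with a gripper value outside its range is refused whole. The fingers move at their own pace and stop on an object; "squeeze" is the grip in N (left out, the last holds). Time passes only in rows, so rows that repeat a pose let the fingers close. It gives the time, the measured TCP pose, the force, the opening and the grip force at its end, in the units of the state.
- env.get_obs(): the state, without advancing time (a new reading comes with each control period).
- env.read_camera(name): name is "side" or "top" or "wrist"; returns a dict with "pixels" (400x640x3 uint8, red, green, blue), "z_map" (400x640 float32, m along the optical axis (not along the pixel's ray), 0 where there is no reading), "fovy" (degrees; the focal length in pixels is half the picture's height over the tangent of half this angle, whatever the lens; pixels are square), "cx", "cy" (the principal point, pixels), "k1" (the pictures are not rectified: a ray, as slopes to the right and down, at radius r is drawn at 1 + k1 r^2 times it, then the intrinsics apply), "view" (4x4, takes a point from world to camera coordinates). Camera axes: x right, y up, looking along -z (the intrinsics and any distortion apply to the point x, -y, -z); pixel columns grow to the right and rows downward; lengths in m; the calibration is good to about 2 mm. A picture is of the moment at which its call begins.
- env.hand_in(): hands the job in; it is judged then, once.
Trained networks look in a picture, given as the dict that the camera call returned (one of the last four; its "shot" number tells which), for a name from the list of things; names that differ only in an ending like _2 or _b are one class to them, and where a whole thing is asked for, a point or a joint stands for the part that bears it (a point fixed in the world has none). Each returns a list of dicts, best first, with "confidence" (0 to 1); they miss things now and then, are a little off and sometimes report something else, mostly with a low value. They report only what shows in the picture. A call takes as long as a camera call.
- env.search_frame(picture, thing): "bbox" ([left, top, width, height] in pixels, round what is visible of it).
- env.silhouettes(picture, thing): "mask" (400x640 bool, what is visible of it) and "bbox" ([left, top, width, height] in pixels, round what is visible of it).
- env.tip_of(picture, thing): "uv" ([column, row] in pixels: a listed point, or the origin of a listed thing).
The state is a dict: "time_s": time; "joint_pos": joint angles; "qd": joint speeds; "tau": joint torques, N m; "ee_pos": TCP position; "ee_rot": TCP orientation; "ft_force": force on the tool from outside, world axes, zero at the start; "ft_torque": the same for the moment, N m; "finger_gap": finger opening in m; "grip_force": force on a finger pad.
Only numpy, scipy, OpenCV 4.12 (cv2) and the standard library are available. Lean on these libraries where they do the work, as an engineer would, in place of code of your own. Each camera call takes 0.05 s, during which the arm holds its last target. There are 200 camera calls.

### The job

Finish the tablet repair: clear all the dead parts off the mat into the steel scoop first, so that nothing gets under the roller, then roll the tablet's new back cover down with the hand roller, firmly (some 10 to 20 N), until it is flush with its frame from end to end, touching the tablet with nothing but the roller, and stand the roller back in its stand. Last, lift the scoop by its handle, tip the parts out of it into the grey scrap bin and lay the empty scoop flat on the mat again; leave the other things on the bench where they are.

Things in the scene. Friction and masses are not known exactly. Their poses are not given: they have to be found in the camera images.
- tablet: tablet (190 x 100 mm, aluminium frame, black back cover upward) in a low fixed holder plate 210 x 128 mm with two jaw bars 14 mm high. Origin: centre of holder's underside; y along the tablet's long side, z up. Top of the frame's rim: z 16 mm. Inside the rim lies the new cover, 83 mm wide (x), y -84 to +84 mm, 2.5 mm proud; it is flexible and gives way in seven crosswise bands, 24 mm each in y
- cover1 (a joint): how far the cover's band at tablet y = -72 mm has sunk: 0 is proud, 0.0025 m flush with the rim and stopped there; a push over about 6 N on the band sinks it, and it stays
- cover2 (a joint): how far the cover's band at tablet y = -48 mm has sunk: 0 is proud, 0.0025 m flush with the rim and stopped there; a push over about 6 N on the band sinks it, and it stays
- cover3 (a joint): how far the cover's band at tablet y = -24 mm has sunk: 0 is proud, 0.0025 m flush with the rim and stopped there; a push over about 6 N on the band sinks it, and it stays
- cover4 (a joint): how far the cover's band at tablet y = 0 mm has sunk: 0 is proud, 0.0025 m flush with the rim and stopped there; a push over about 6 N on the band sinks it, and it stays
- cover5 (a joint): how far the cover's band at tablet y = 24 mm has sunk: 0 is proud, 0.0025 m flush with the rim and stopped there; a push over about 6 N on the band sinks it, and it stays
- cover6 (a joint): how far the cover's band at tablet y = 48 mm has sunk: 0 is proud, 0.0025 m flush with the rim and stopped there; a push over about 6 N on the band sinks it, and it stays
- cover7 (a joint): how far the cover's band at tablet y = 72 mm has sunk: 0 is proud, 0.0025 m flush with the rim and stopped there; a push over about 6 N on the band sinks it, and it stays
- roller: hand roller, upright in its stand: black rubber barrel (40 mm diameter, 96 mm long) turning in an aluminium fork (108 mm in y, 44 mm in x, plates ending 2.5 mm above the barrel's lowest line, yoke top z 62 mm); upright wooden handle block 28 (x) by 50 mm (y), z 62 to 132 mm. Origin: lowest point of the barrel, midway; y along its axis, x rolling direction. 0.3 to 0.5 kg. Same from both sides
- barrel (a joint): turning angle of the roller's barrel in its fork, free, rad
- stand: fixed dark steel stand of the roller: floor 66 x 130 mm, 5 mm thick; two long walls 52 mm apart inside (x), 45 mm high, flaring out above to 60 mm; end stops 120 mm apart inside (y), 25 mm high. Origin: centre of its underside; y along the slot. The roller stands in it with the barrel along y, its origin 5 mm above the stand's, either way round; it may lean by up to 0.12 rad
- bin: fixed grey open scrap bin, 140 mm (x) by 120 mm (y) outside, 80 mm high, walls 3 mm. Origin: centre of its underside
- scoop: polished steel scoop, 0.16 kg. Origin: centre of pan floor's underside; x to the pouring lip. Pan 90 (x) by 76 mm (y), floor 3 mm; side and back walls 24 mm high, 3 mm thick; open in front, a ramp rising 13 degrees to the lip. Black handle bar 20 mm wide (y), 14 mm high, x -42 to -137 mm, centre line z 30 mm; good to hold at x -85. Parts slide off when tipped beyond about 35 degrees
- scoop_lip (a point): middle of the scoop's lip edge: 69 mm ahead of the scoop's origin, 7.5 mm above it
- speaker: dead part, may be absent: black speaker box 34 x 18 x 12 mm (x, y, z), 20 g. Origin: centre of its underside
- camera: dead part, may be absent: steel camera module 26 x 20 x 12 mm (x, y, z) with a small dark lens, 25 g. Origin: centre of its underside
- port: dead part, may be absent: black charging-port block 30 x 16 x 11 mm (x, y, z) with a steel band, 20 g. Origin: centre of its underside
- buzzer: dead part, may be absent: aluminium vibration motor 28 x 14 x 14 mm (x, y, z), 30 g. Origin: centre of its underside
- flux_jar: bystander: small jar, 44 mm diameter, 40 mm high; origin under its centre
- solder_spool: bystander: white spool of solder, 54 mm diameter, 40 mm high; origin under its centre
- screwdriver: bystander: screwdriver lying on the mat, 160 mm long; origin under its middle
- alcohol: bystander: white plastic bottle, 48 mm diameter, 100 mm high; origin under its centre
- phone: bystander: phone lying on the mat, 75 x 152 x 8 mm; origin under its centre
- brush: bystander: brush lying on the bench, 150 mm long; origin under its middle

How it is judged:
On the way, in this order (a step that is already met when the one before it is completed fails the run):
1. all the dead parts are in the scoop's pan together, the scoop lying on the mat (x of speaker in the frame of scoop between -0.045 and 0.06 m and y of speaker in the frame of scoop between -0.038 and 0.038 m and z of speaker in the frame of scoop between -0.005 and 0.045 m and x of camera in the frame of scoop between -0.045 and 0.06 m and y of camera in the frame of scoop between -0.038 and 0.038 m and z of camera in the frame of scoop between -0.005 and 0.045 m and x of port in the frame of scoop between -0.045 and 0.06 m and y of port in the frame of scoop between -0.038 and 0.038 m and z of port in the frame of scoop between -0.005 and 0.045 m and x of buzzer in the frame of scoop between -0.045 and 0.06 m and y of buzzer in the frame of scoop between -0.038 and 0.038 m and z of buzzer in the frame of scoop between -0.005 and 0.045 m and height (world z) of scoop below 0.01 m and angle between scoop's own z axis and vertical below 0.12 rad), for 0.2 s.
2. the roller rolls over the tablet under load (contact force between roller and tablet above 3 N and (velocity of joint barrel above 0.2 rad/s or velocity of joint barrel below -0.2 rad/s)), for 0.1 s.
3. the whole cover is flush and the roller stands released in its stand (value of joint each of cover1, cover2, cover3, cover4, cover5, cover6, cover7 above 0.0018 m and x of roller in the frame of stand between -0.014 and 0.014 m and y of roller in the frame of stand between -0.014 and 0.014 m and z of roller in the frame of stand between -0.004 and 0.015 m and angle between roller's own z axis and vertical below 0.2 rad and contact force between the fingers and roller below 0.05 N), for 0.3 s.
4. the scoop is tipped by more than 30 degrees with its lip over the bin (angle between scoop's own z axis and vertical above 0.52 rad and x of scoop_lip in the frame of bin between -0.075 and 0.075 m and y of scoop_lip in the frame of bin between -0.065 and 0.065 m and z of scoop_lip in the frame of bin between 0.04 and 0.3 m), for 0.1 s.
At the end, for the whole second after the job is handed in: all dead parts inside the bin; every cover band sunk at least 1.8 of 2.5 mm; roller released in its stand (within 14 mm, tilt under 0.2 rad); scoop flat and still on the mat (tilt under 0.12 rad, origin under 10 mm high) (all of step 3 and x of speaker in the frame of bin between -0.07 and 0.07 m and y of speaker in the frame of bin between -0.06 and 0.06 m and z of speaker in the frame of bin between -0.005 and 0.075 m and x of camera in the frame of bin between -0.07 and 0.07 m and y of camera in the frame of bin between -0.06 and 0.06 m and z of camera in the frame of bin between -0.005 and 0.075 m and x of port in the frame of bin between -0.07 and 0.07 m and y of port in the frame of bin between -0.06 and 0.06 m and z of port in the frame of bin between -0.005 and 0.075 m and x of buzzer in the frame of bin between -0.07 and 0.07 m and y of buzzer in the frame of bin between -0.06 and 0.06 m and z of buzzer in the frame of bin between -0.005 and 0.075 m and angle between scoop's own z axis and vertical below 0.12 rad and height (world z) of scoop below 0.01 m and linear speed of scoop below 0.02 m/s and world x of scoop between 0.32 and 0.88 m and world y of scoop between -0.49 and 0.49 m); the robot touches nothing.
It fails at once if a finger or the arm presses on the tablet or its holder with more than 5 N (contact force between any of the fingers, the arm and tablet above 5 N).
It fails at once if the scoop or a dead part is pressed on the tablet with more than 5 N (contact force between any of scoop, speaker, camera, port, buzzer and tablet above 5 N).
It fails at once if the roller is pressed on the tablet with more than 60 N (contact force between roller and tablet above 60 N).
It fails at once if a bystander is moved by more than 40 mm (distance of any of flux_jar, solder_spool, screwdriver, alcohol, phone, brush from where it was at the start of the episode above 0.04 m).
Of speaker, camera, port, buzzer only 2 to 4 are there at a start; the rules pass over those that are not, and their reading is None.
At some moment in a run one of speaker, camera, port, buzzer may be knocked a few centimetres aside while the robot is not near it.
It also fails if it takes over 208 s, if anything falls off the work surface, if the arm or the gripper's body presses on something with over 40 N, if the wrist force passes 120 N, or if a joint passes its speed limit or range.

## Working session

There is one attempt and no reset: what is moved stays moved. The work goes in short steps, Python scripts to look and compute and a tool call to move; the robot and the scene stay as the last step left them, time stands still between calls to the robot, and variables do not carry over. Pictures are saved under pics/ and viewed, at most 14 in all, crops included, and the job is handed in when it is done.

Besides the shell and the picture viewer there is one more tool, called after ">>>" as name(argument=value, ...) on one line, values as JSON. arm_command: Moves the arm, as the interface text tells. Its arguments: {"type":"object","properties":{"increments":{"type":"array"},"squeeze":{"type":"number"}},"required":["increments"]}

```bash
mkdir -p pics; cat > h.py <<'E'
import numpy as np, cv2
from scipy.spatial.transform import Rotation as R
from workcell import env
def f_of(p): return 200/np.tan(np.radians(p["fovy"])/2)
def rays(p,uv):
    uv=np.atleast_2d(np.asarray(uv,float)); d=(uv-[p["cx"],p["cy"]])/f_of(p); s=d.copy()
    for _ in range(20): s=d/(1+p["k1"]*(s**2).sum(1,keepdims=True))
    return s
def world(p,uv,z):
    s=rays(p,uv); z=np.asarray(z,float).reshape(-1,1)
    c=np.hstack([s[:,:1]*z,-s[:,1:]*z,-z,np.ones((len(s),1))])
    return (c@np.linalg.inv(p["view"]).T)[:,:3]
def at_height(p,uv,h):
    a=world(p,uv,np.zeros(len(np.atleast_2d(uv)))); b=world(p,uv,np.ones(len(np.atleast_2d(uv))))
    t=(h-a[:,2:])/(b-a)[:,2:]; return a+t*(b-a)
def cloud(p,mask=None):
    m=p["z_map"]>0
    if mask is not None: m=m&mask
    v,u=np.nonzero(m); return world(p,np.c_[u,v],p["z_map"][m])
def save(p,n): cv2.imwrite("pics/"+n,p["pixels"][:,:,::-1])
def quat(q): return R.from_quat([q[1],q[2],q[3],q[0]])
def yaw_rect(P):
    r=cv2.minAreaRect((P[:,:2]*1000).astype(np.float32)); b=cv2.boxPoints(r)
    e=b[1]-b[0]; g=b[2]-b[1]
    if np.linalg.norm(e)<np.linalg.norm(g): e=g
    return np.round(r[0],1),np.round(r[1],1),round(float(np.degrees(np.arctan2(e[1],e[0]))),1)
E
python3 - <<'E'
from h import *
o=env.get_obs();print(o["time_s"],o["ee_pos"],o["ee_rot"],o["finger_gap"],o["ft_force"])
T="tablet roller stand bin scoop speaker camera port buzzer flux_jar solder_spool screwdriver alcohol phone brush".split()
for n in ("top","side","wrist"):
    p=env.read_camera(n);save(p,n+"0.png");print(n,np.round(np.linalg.inv(p["view"])[:3,3],3),p["fovy"],p["k1"])
    for t in T:
        for s in env.silhouettes(p,t)[:2]:
            if s["confidence"]<.3: continue
            C=cloud(p,s["mask"])
            if len(C)<10: print(t,s["bbox"],"nodepth");continue
            q=np.percentile(C[:,2],[2,50,98]); top=C[C[:,2]>q[2]-.006]
            print(t,round(s["confidence"],2),s["bbox"],"z",np.round(q*1000),"top",yaw_rect(top))
E
```

```text
0.0 [0.13022727 0.55956526 0.30286839] [-2.99480807e-04  1.14125762e-01  9.93465825e-01 -9.35890595e-04] 0.08597261387784556 [-0.59443485  0.05222615  0.45939336]
top [0.438 0.052 1.136] 53.60705331967739 -0.006000598400192368
tablet 0.8 [317.8, 204.0, 78.6, 49.3] z [ 4. 16. 22.] top (array([466.1, -40.1]), array([126.8, 189.1]), -89.6)
roller 0.84 [437.9, 193.4, 46.8, 25.7] z [ 25.  68. 138.] top (array([ 530.3, -325. ]), array([48.5, 25.1]), 73.4)
stand 0.56 [430.7, 185.2, 57.7, 40.8] z [-0. 47. 62.] top (array([ 531.4, -325. ]), array([116.8,  74.6]), 73.0)
stand 0.32 [376.5, 213.3, 7.1, 30.7] z [14. 18. 22.] top (array([ 462.6, -111.7]), array([78.9, 23.2]), 0.2)
bin 0.89 [197.2, 179.0, 53.3, 62.3] z [-1.  5. 81.] top (array([505.5, 334.7]), array([140.5, 121.3]), 13.1)
bin 0.45 [167.7, 140.7, 24.7, 22.2] z [ 19.  69. 103.] top (array([663. , 456.9]), array([19.4, 21. ]), -43.1)
scoop 0.69 [266.7, 113.8, 13.6, 22.8] z [ 0. 34. 38.] top (array([752.3, 205.4]), array([44.6, 44.4]), 49.4)
scoop 0.6 [304.2, 133.3, 75.1, 25.7] z [-2.  4. 39.] top (array([687.2, -47.9]), array([90.8, 2
[... 2481 characters left out ...]
2. 30. 40.] top (array([752.9, 205.9]), array([52.5, 43.6]), 69.7)
screwdriver 0.58 [405.0, 230.3, 32.5, 43.0] z [ 4. 23. 29.] top (array([ 776.8, -231. ]), array([20.6, 76.5]), -87.5)
alcohol 0.79 [312.6, 112.2, 15.8, 27.6] z [ -0.  53. 103.] top (array([662. , 455.6]), array([26.1, 19.7]), 43.2)
phone 0.85 [402.2, 291.9, 53.4, 63.3] z [ 4. 10. 13.] top (array([ 709.6, -386.1]), array([ 77.1, 153.4]), -89.5)
brush 0.92 [208.8, 324.1, 60.5, 52.5] z [ 2. 19. 24.] top (array([ 286. , -365.9]), array([149.6,  41.9]), 32.4)
wrist [0.056 0.578 0.373] 62.3599799406408 -0.03380185401496323
buzzer 0.69 [116.7, 384.5, 22.4, 10.6] z [-0. 12. 14.] top (array([390. , 221.1]), array([14.1, 27.6]), -76.5)
```

View pics/top0.png

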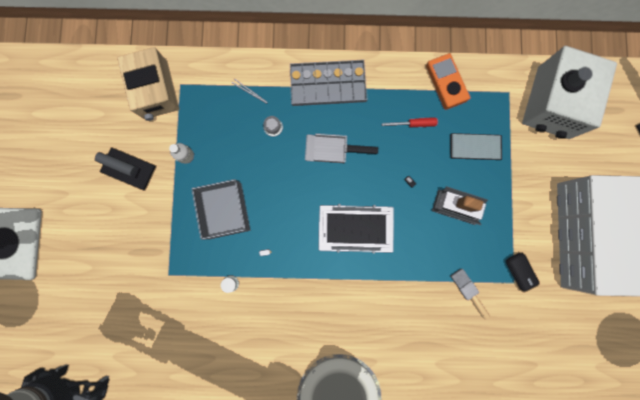

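View pics/side0.png

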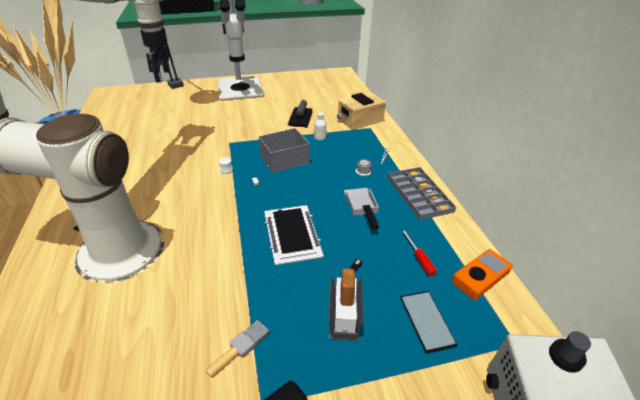

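The top view shows the mat with the scoop at (340,149), a black part at (410,181), an aluminium part at (265,253), the tablet at (357,229), the stand and roller at (460,205) and the bin at (221,209). The side view agrees. I'll zoom in to check for other parts and move the wrist camera closer.

```bash
cat >> h.py <<'E'
def plan(pos,yd,tiltR=None,o=None):
    """TCP target pos (m), tool y at world angle yd (deg), tool down -> rotvec deg, shift mm in the tool axes"""
    o=o or env.get_obs(); R0=quat(o["ee_rot"])
    a=np.radians(yd); y=np.array([np.cos(a),np.sin(a),0]); z=np.array([0,0,-1.]); x=np.cross(y,z)
    Rt=R.from_matrix(np.c_[x,y,z]) if tiltR is None else tiltR
    rv=np.degrees((R0.inv()*Rt).as_rotvec()); sh=R0.inv().apply(np.asarray(pos)-o["ee_pos"])*1000
    print("rot",np.round(rv,2),"shift",np.round(sh,1),"rows>=",int(np.ceil(max(np.linalg.norm(sh)/62.5,np.linalg.norm(rv)/10.7)))+1)
def st():
    o=env.get_obs(); print("t",round(o["time_s"],2),"pos",np.round(o["ee_pos"]*1000,1),"y",np.round(quat(o["ee_rot"]).as_matrix()[:,1],3),"z",np.round(quat(o["ee_rot"]).as_matrix()[:,2],3),"gap",round(o["finger_gap"]*1000,1),"ft",np.round(o["ft_force"],1),"q",np.round(o["joint_pos"],2)); return o
E
python3 - <<'E'
from h import *
im=cv2.imread("pics/top0.png")[80:285,160:520]; cv2.imwrite("pics/crop0.png",cv2.resize(im,None,fx=2.2,fy=2.2,interpolation=cv2.INTER_CUBIC))
st();p=env.read_camera("wrist"); print("cam fwd",-np.linalg.inv(p["view"])[:3,2])
plan([.40,.19,.30],90)
E
```

```text
t 2.4 pos [130.4 560.  303.9] y [ 0.227  0.974 -0.   ] z [-0. -0. -1.] gap 85.8 ft [-0.4 -0.4 -0.4] q [ 1.13  0.16  1.6   0.    1.39 -0.21]
cam fwd [ 0.29146586 -0.06583948 -0.95431274]
rot [  0.     0.   -13.11] shift [-346.4 -299.2    3.9] rows>= 9
```

View pics/crop0.png

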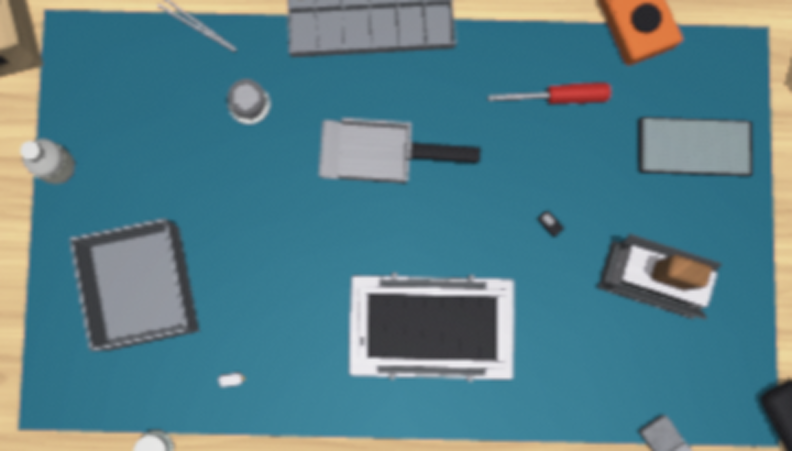

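The crop shows two parts: the black port block with its steel band at (550,222) and the buzzer at (231,380). There are no others on the mat.

>>> arm_command(increments=[0,0,-13.1,-346,-299,4,1,0,0,-13.1,-346,-299,4,1,0,0,-13.1,-346,-299,4,1,0,0,-13.1,-346,-299,4,1,0,0,-13.1,-346,-299,4,1,0,0,-13.1,-346,-299,4,1,0,0,-13.1,-346,-299,4,1,0,0,-13.1,-346,-299,4,1,0,0,-13.1,-346,-299,4,1,0,0,-13.1,-346,-299,4,1,0,0,-13.1,-346,-299,4,1])

```text
time_s: 3.82
ee_pos: [0.399, 0.1912, 0.2999]
ee_rot: [-0.0, -0.001, 1.0, 0.0]
ft_force: [0.5, -0.0, 0.1]
finger_gap: 0.0855
grip_force: 0.0
```

```bash
cat >> h.py <<'E'
def look(cam,things,name=None,band=.006,minc=.3):
    p=env.read_camera(cam)
    if name: save(p,name)
    for t in things:
        for s in env.silhouettes(p,t)[:2]:
            if s["confidence"]<minc: continue
            C=cloud(p,s["mask"])
            if len(C)<10: print(t,"nodepth");continue
            q=np.percentile(C[:,2],[2,50,98]); top=C[(C[:,2]>q[2]-band)&(C[:,2]<q[2]+.003)]
            print(t,round(s["confidence"],2),np.round(s["bbox"]),"z",np.round(q*1000,1),"top",yaw_rect(top))
    return p
E
python3 - <<'E'
from h import *
st();look("wrist","buzzer bin speaker camera port".split(),"w1.png")
E
```

```text
t 3.83 pos [399.  191.2 299.9] y [-0.002  1.     0.   ] z [-0.  0. -1.] gap 85.5 ft [ 0.5 -0.   0.1] q [ 0.17 -0.2   1.95  0.    1.38 -1.4 ]
buzzer 0.87 [324. 151.  29.  14.] z [ 0.2 12.8 14.9] top (array([390.2, 217.9]), array([14.1, 30.3]), -80.8)
bin 0.78 [375. 189. 146. 163.] z [ 1.7 33.  80. ] top (array([505.4, 337.2]), array([142.3, 121. ]), 13.9)
speaker 0.93 [ 12. 302.  34.  27.] z [ 0.4 10.3 12.3] top (array([ 602. , -190.5]), array([34.1, 19.3]), 42.8)
camera 0.5 [ 98. 190.  31.  70.] z [16.  17.7 19.1] top (array([464.2, -37.5]), array([26.3, 84.3]), -0.1)
camera 0.34 [405.  53.  56.  43.] z [ 6.6 39.1 41. ] top (array([301.4, 310.8]), array([37.6, 39.2]), -89.4)
port 0.48 [ 58. 190.  35.  66.] z [16.1 17.6 19. ] top (array([463.8, -85.9]), array([83.8, 25.3]), 0.5)
```

View pics/w1.png

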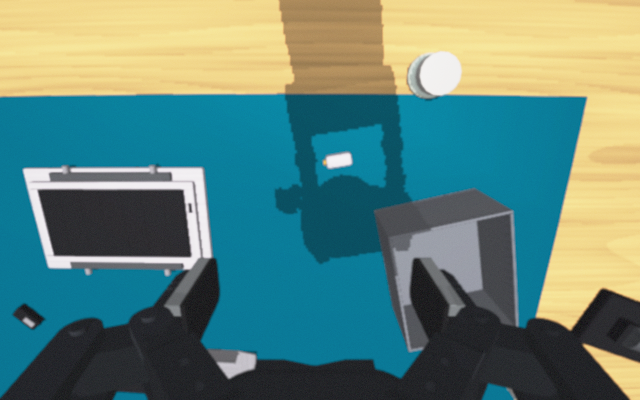

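The wrist view shows the buzzer at (339,160), the tablet at (120,218), the black part at (28,317) and the bin at (445,265). The buzzer's size and height agree with the top view, so I'll grasp it.

```bash
python3 - <<'E'
from h import *
plan([.390,.219,.15],11);plan([.390,.219,.076],11)
look("top",["speaker","port","camera","scoop"])
E
```

```text
rot [ 0.    0.   79.03] shift [  9.4  28.4 149.9] rows>= 9
rot [ 0.    0.   79.03] shift [  9.4  28.4 223.9] rows>= 9
scoop 0.8 [304. 136.  76.  23.] z [-1.1  4.2 38.7] top (array([687.4, -49.2]), array([93.6, 19.9]), 87.7)
```

>>> arm_command(increments=[0,0,79,9,28,150,0.5,0,0,79,9,28,150,0.5,0,0,79,9,28,150,0.5,0,0,79,9,28,150,0.5,0,0,79,9,28,150,0.5,0,0,79,9,28,150,0.5,0,0,79,9,28,150,0.5,0,0,79,9,28,150,0.5,0,0,79,9,28,190,0.5,0,0,79,9,28,224,0.5,0,0,79,9,28,224,0.5,0,0,79,9,28,224,0,0,0,79,9,28,224,0,0,0,79,9,28,224,0,0,0,79,9,28,224,0,0,0,79,9,28,224,0,0,0,79,9,28,150,0,0,0,79,9,28,80,0,0,0,79,9,28,30,0,0,0,79,9,28,30,0], squeeze=40)

```text
time_s: 6.88
ee_pos: [0.3931, 0.219, 0.276]
ee_rot: [0.004, 0.636, 0.772, 0.005]
ft_force: [-0.4, 0.6, -0.6]
finger_gap: 0.0127
grip_force: 40.9
```

```bash
python3 - <<'E'
from h import *
st(); look("wrist",["buzzer","scoop","port","speaker"])
plan([.60,.03,.25],0); 
E
```

```text
t 6.88 pos [393.1 219.  276. ] y [0.982 0.191 0.012] z [ 0.012  0.003 -1.   ] gap 12.7 ft [-0.4  0.6 -0.6] q [ 0.24 -0.16  1.97  0.    1.32  0.05]
buzzer 0.85 [301. 233.  30.  64.] z [201.9 211.2 212.5] top (array([394.3, 218.6]), array([13.2, 31.4]), -77.8)
scoop 0.8 [485. 299.  77.  69.] z [ 1.   4.  23.7] top (array([693.7,  59.3]), array([55.5, 78.4]), -2.5)
rot [-0.22  0.03 10.99] shift [-224.7  170.8   17.3] rows>= 6
```

```bash
python3 - <<'E'
from h import *
plan([.655,.045,.29],90)
E
```

```text
rot [ -0.19  -0.14 -79.01] shift [-220.5  227.5  -22.9] rows>= 9
```

>>> arm_command(increments=[0,0,-79,-220,228,-23,0,0,0,-79,-220,228,-23,0,0,0,-79,-220,228,-23,0,0,0,-79,-220,228,-23,0,0,0,-79,-220,228,-23,0,0,0,-79,-220,228,-23,0,0,0,-79,-220,228,-23,0,0,0,-79,-220,228,-23,0,0,0,-79,-220,228,-23,0,0,0,-79,-220,228,-23,0])

```text
time_s: 8.38
ee_pos: [0.656, 0.0459, 0.2915]
ee_rot: [-0.001, 0.001, 1.0, 0.0]
ft_force: [0.2, -0.7, -1.2]
finger_gap: 0.0128
grip_force: 40.9
```

```bash
python3 - <<'E'
from h import *
st(); p=look("wrist",["scoop","speaker","port","camera"],"w2.png")
for s in env.silhouettes(p,"scoop")[:1]:
    C=cloud(p,s["mask"])
    w=C[(C[:,2]>.018)&(C[:,2]<.028)];f=C[C[:,2]<.012]
    print("walls",yaw_rect(w)); print("floor",yaw_rect(f)); print("handle",yaw_rect(C[C[:,2]>.03]), np.percentile(C[:,2],99))
for n in("scoop","scoop_lip"):
    for k in env.tip_of(p,n)[:1]: print(n,k["confidence"],k["uv"],at_height(p,k["uv"],0 if n=="scoop" else .0075))
E
```

```text
t 8.38 pos [656.   45.9 291.5] y [0.001 1.    0.   ] z [-0.002  0.    -1.   ] gap 12.8 ft [ 0.2 -0.7 -1.2] q [-0.11  0.38  1.36 -0.    1.41 -1.68]
scoop 0.61 [178. 166. 197.  76.] z [ 0.7  3.7 37.2] top (array([689. , -47.3]), array([94.8, 24.6]), 88.1)
speaker 0.57 [ 71. 103.  40.  32.] z [ 2.  10.7 12.7] top (array([ 601.9, -191.1]), array([34.4, 18. ]), 45.7)
walls (array([690.5,  -4.3]), array([181.2,  76.7]), 87.7)
floor (array([696.6,   2.4]), array([224.9,  88.4]), 87.6)
handle (array([681.9, -17. ]), array([ 47.8, 155. ]), -75.3) 0.03746392478090488
scoop 0.84 [307.0, 201.5] [[0.69511652 0.03877076 0.        ]]
scoop_lip 0.87 [368.1, 205.2] [[0.69715781 0.10786117 0.0075    ]]
```

View pics/w2.png

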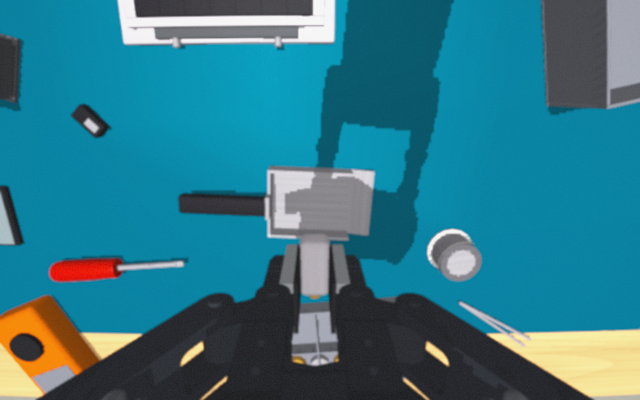

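The scoop is at (320,203) with its handle to the left, and the buzzer is hanging in the fingers at (314,270). I'll place it in the pan.

>>> arm_command(increments=[0,0,0,-36,-21,50,0,0,0,0,-36,-21,100,0,0,0,0,-36,-21,150,0,0,0,0,-36,-21,190,0,0,0,0,-36,-21,206,0,0,0,0,-36,-21,206,0,0,0,0,-36,-21,206,0.28,0,0,0,-36,-21,206,0.28,0,0,0,-36,-21,206,0.28,0,0,0,-36,-21,180,0.28,0,0,0,-36,-21,130,0.28,0,0,0,-36,-21,70,0.5,0,0,0,-36,-21,0,0.5,0,0,0,-36,-21,0,0.5])

```text
time_s: 10.52
ee_pos: [0.6948, 0.0246, 0.3012]
ee_rot: [0.007, -0.0, 1.0, -0.001]
ft_force: [0.5, 0.3, 0.2]
finger_gap: 0.0428
grip_force: 0.0
```

```bash
python3 - <<'E'
from h import *
st(); look("wrist",["scoop","speaker","port","buzzer"],"w3.png")
plan([.602,-.191,.15],135);plan([.602,-.191,.074],135)
E
```

```text
t 10.53 pos [694.8  24.6 301.2] y [-0.     1.    -0.002] z [ 0.013 -0.002 -1.   ] gap 42.8 ft [0.5 0.3 0.2] q [-0.14  0.46  1.23 -0.    1.44 -1.71]
scoop 0.61 [199. 125. 196.  74.] z [ 1.   3.6 37.2] top (array([687.2, -47.4]), array([94.9, 24.1]), 85.9)
speaker 0.88 [92. 59. 34. 35.] z [ 0.1 10.7 12.6] top (array([ 602.7, -191.4]), array([34. , 18.2]), 43.8)
port 0.34 [567.   2.  73.  61.] z [ 2.4 45.  79.8] top (array([564.4, 290.4]), array([45.7,  6.5]), 14.9)
buzzer 0.59 [308. 148.  12.  28.] z [11.2 16.  17.8] top (array([694.7,  25.5]), array([12.1, 30.6]), -0.2)
rot [  0.13  -0.23 -45.01] shift [  88.7 -216.   140.4] rows>= 6
rot [  0.13  -0.23 -45.01] shift [  88.4 -216.1  216.4] rows>= 7
```

```bash
python3 - <<'E'
from h import *
plan([.602,-.191,.15],-46);plan([.602,-.191,.074],-46)
E
```

```text
rot [ -0.28  -0.16 135.99] shift [  88.7 -216.   140.4] rows>= 14
rot [ -0.28  -0.16 135.99] shift [  88.4 -216.1  216.4] rows>= 14
```

>>> arm_command(increments=[0,0,136,88,-216,120,0.55,0,0,136,88,-216,120,0.55,0,0,136,88,-216,120,0.55,0,0,136,88,-216,120,0.55,0,0,136,88,-216,120,0.55,0,0,136,88,-216,120,0.55,0,0,136,88,-216,120,0.55,0,0,136,88,-216,120,0.55,0,0,136,88,-216,120,0.55,0,0,136,88,-216,120,0.55,0,0,136,88,-216,120,0.55,0,0,136,88,-216,120,0.55,0,0,136,88,-216,120,0.55,0,0,136,88,-216,120,0.55])

```text
time_s: 12.52
ee_pos: [0.6033, -0.1906, 0.1708]
ee_rot: [-0.001, 0.927, 0.375, -0.001]
ft_force: [0.5, -0.4, 0.4]
finger_gap: 0.0469
grip_force: 0.0
```

```bash
python3 - <<'E'
from h import *
st(); look("wrist",["scoop","speaker","port","buzzer"])
plan([.602,-.191,.074],-46)
E
```

```text
t 12.53 pos [ 603.3 -190.6  170.8] y [ 0.696 -0.719 -0.003] z [-0.003  0.002 -1.   ] gap 46.9 ft [ 0.5 -0.4  0.4] q [-0.5   0.43  1.53 -0.    1.18  0.3 ]
scoop 0.72 [270.   1.  38.  19.] z [26.2 35.2 37.8] top (array([680.8, -92.4]), array([ 8. , 19.5]), -45.0)
speaker 0.59 [304. 180.  27.  46.] z [ 0.7 11.1 12.5] top (array([ 602.8, -192.3]), array([34.1, 17.9]), 43.7)
rot [-0.04  0.01  0.06] shift [-1.4 -1.5 98.4] rows>= 3
```

>>> arm_command(increments=[0,0,0,-1,-1,50,0.55,0,0,0,-1,-1,90,0.55,0,0,0,-1,-1,98,0.55,0,0,0,-1,-1,98,0.55,0,0,0,-1,-1,98,0,0,0,0,-1,-1,98,0,0,0,0,-1,-1,98,0,0,0,0,-1,-1,98,0,0,0,0,-1,-1,98,0,0,0,0,-1,-1,40,0,0,0,0,-1,-1,-20,0,0,0,0,-1,-1,-60,0,0,0,0,-1,-1,-60,0], squeeze=40)

```text
time_s: 14.4
ee_pos: [0.605, -0.1922, 0.2385]
ee_rot: [0.004, 0.927, 0.375, 0.003]
ft_force: [0.5, -0.4, 0.1]
finger_gap: 0.0165
grip_force: 39.3
```

```bash
python3 - <<'E'
from h import *
st(); look("wrist",["speaker","port"])
plan([.694,.063,.20],-90);plan([.694,.063,.079],-90)
E
```

```text
t 14.4 pos [ 605.  -192.2  238.5] y [ 0.695 -0.719  0.009] z [ 0.009 -0.005 -1.   ] gap 16.5 ft [ 0.5 -0.4  0.1] q [-0.5   0.36  1.49 -0.    1.28  0.31]
speaker 0.64 [295. 230.  42.  70.] z [164.  172.3 173.7] top (array([ 604.4, -193.1]), array([34. , 17.9]), 44.6)
rot [-0.11  0.09 43.99] shift [ 242.3 -118.7   31.6] rows>= 6
rot [-0.11  0.09 43.99] shift [ 242.4 -118.5  152.6] rows>= 6
```

>>> arm_command(increments=[0,0,44,242,-119,20,0,0,0,44,242,-119,20,0,0,0,44,242,-119,20,0,0,0,44,242,-119,20,0,0,0,44,242,-119,20,0,0,0,44,242,-119,70,0,0,0,44,242,-119,120,0,0,0,44,242,-119,148,0,0,0,44,242,-119,148,0,0,0,44,242,-119,148,0.35,0,0,44,242,-119,148,0.35,0,0,44,242,-119,148,0.35,0,0,44,242,-119,100,0.35,0,0,44,242,-119,50,0.35,0,0,44,242,-119,-30,0.6,0,0,44,242,-119,-90,1,0,0,44,242,-119,-90,1])

```text
time_s: 16.68
ee_pos: [0.6961, 0.0625, 0.3305]
ee_rot: [0.0, 1.0, -0.0, 0.006]
ft_force: [-0.3, 0.7, -0.0]
finger_gap: 0.0819
grip_force: 0.0
```

```bash
python3 - <<'E'
from h import *
st(); p=look("wrist",["scoop","speaker","buzzer","port"],"w4.png")
for n in("scoop","scoop_lip"):
    for k in env.tip_of(p,n)[:1]: print(n,k["confidence"],k["uv"],at_height(p,k["uv"],0 if n=="scoop" else .0075))
look("top",["roller","stand","tablet","scoop"])
E
```

```text
t 16.68 pos [696.1  62.5 330.5] y [-0.    -1.     0.001] z [ 0.011 -0.001 -1.   ] gap 81.9 ft [-0.3  0.7 -0. ] q [-0.08  0.46  1.18 -0.    1.5   1.49]
scoop 0.9 [274. 132. 180.  71.] z [ 0.9  4.  37.1] top (array([689.5, -47.6]), array([93.9, 24.1]), 87.7)
speaker 0.76 [307. 155.  21.  29.] z [ 2.  14.1 15.7] top (array([690.1,  63.4]), array([16.9, 32.9]), -0.0)
buzzer 0.64 [339. 149.  14.  28.] z [ 1.5 15.6 17.6] top (array([695.7,  24.8]), array([28.9, 13.4]), 1.3)
scoop 0.86 [329.3, 165.7] [[0.69360584 0.04465221 0.        ]]
scoop_lip 0.79 [275.3, 167.4] [[0.69291016 0.11023522 0.0075    ]]
roller 0.79 [438. 194.  50.  27.] z [ 13.2  67.7 137.8] top (array([ 530.7, -325.7]), array([48.3, 27.1]), 74.4)
stand 0.66 [431. 185.  56.  41.] z [ 0.6 48.2 61.6] top (array([ 531.6, -324.6]), array([117.6,  74.4]), 73.3)
tablet 0.73 [337. 206.  56.  44.] z [ 5.2 16.5 21.8] top (array([461.5, -62.5]), array([146.6, 121. ]), 89.0)
scoop 0.58 [309. 134.  71.  20.] z [ -1.4   9.5 565. ] top (array([581.1,  30.2]), array([1.1, 4.4]), -19.8)
```

View pics/w4.png

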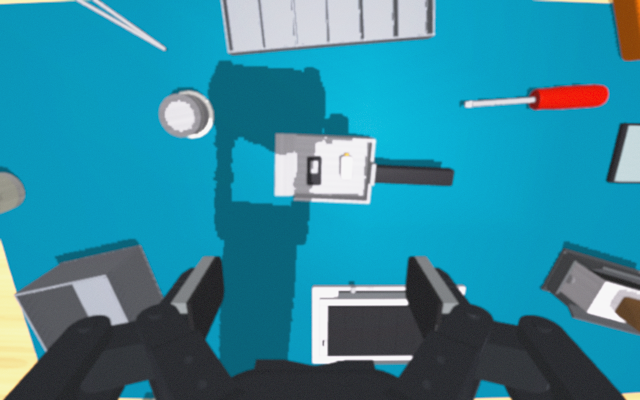

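The scoop pan at (325,168) holds both parts, the black one at (314,170) and the buzzer at (346,164). Next is the roller.

```bash
python3 - <<'E'
from h import *
plan([.525,-.345,.36],-17)
E
```

```text
rot [-4.000e-02  5.000e-02 -7.301e+01] shift [-169.2  407.6  -37.7] rows>= 9
```

>>> arm_command(increments=[0,0,-73,-169,408,-38,1,0,0,-73,-169,408,-38,1,0,0,-73,-169,408,-38,1,0,0,-73,-169,408,-38,1,0,0,-73,-169,408,-38,1,0,0,-73,-169,408,-38,1,0,0,-73,-169,408,-38,1,0,0,-73,-169,408,-38,1,0,0,-73,-169,408,-38,1,0,0,-73,-169,408,-38,1,0,0,-73,-169,408,-38,1])

```text
time_s: 18.65
ee_pos: [0.5259, -0.3442, 0.3608]
ee_rot: [-0.0, 0.803, 0.595, 0.0]
ft_force: [-0.4, -0.1, -0.8]
finger_gap: 0.0851
grip_force: 0.0
```

```bash
cat >> h.py <<'E'
def layers(p,t,zs):
    for s in env.silhouettes(p,t)[:1]:
        C=cloud(p,s["mask"]); print(t,round(s["confidence"],2),s["bbox"])
        for a,b in zs:
            k=C[(C[:,2]>a)&(C[:,2]<b)]
            if len(k)>20: print("  z",a,b,len(k),yaw_rect(k),"med",np.round(np.median(k,0)*1000,1))
E
python3 - <<'E'
from h import *
st(); p=env.read_camera("wrist"); save(p,"w5.png")
layers(p,"roller",[(.125,.15),(.06,.072),(.02,.06)]);layers(p,"stand",[(-.005,.004),(.003,.008),(.02,.03),(.055,.075)])
for n in("roller","stand"):
    for k in env.tip_of(p,n)[:1]: print(n,k["confidence"],k["uv"],at_height(p,k["uv"],.005 if n=="roller" else 0))
E
```

```text
t 18.65 pos [ 525.9 -344.2  360.8] y [ 0.957 -0.291 -0.   ] z [-0.  0. -1.] gap 85.1 ft [-0.4 -0.1 -0.8] q [-0.77  0.27  1.36  0.    1.52 -0.48]
roller 0.94 [297.4, 99.2, 41.5, 97.9]
  z 0.125 0.15 1621 (array([ 532.7, -326.4]), array([50.2, 27.9]), 72.5) med [ 533.  -324.5  135.6]
  z 0.06 0.072 2094 (array([ 532.5, -326.6]), array([106.8,  44.1]), 73.4) med [ 537.3 -300.5   66.2]
  z 0.02 0.06 51 (array([ 534.1, -331.2]), array([121. ,  36.4]), 63.5) med [ 549.7 -274.1   29.2]
stand 0.84 [278.0, 88.7, 76.7, 108.5]
  z -0.005 0.004 94 (array([ 538.7, -329.4]), array([134.9,  77.1]), 76.6) med [ 542.4 -274.5    3.5]
  z 0.003 0.008 343 (array([ 532.7, -323.5]), array([122.7,  64.1]), 73.1) med [ 542.3 -272.9    4.7]
  z 0.02 0.03 227 (array([ 532.8, -325.6]), array([124. ,  52.3]), 73.4) med [ 546.1 -272.1   24.5]
  z 0.055 0.075 1011 (array([ 532.6, -326.2]), array([118.4,  74.4]), 73.5) med [ 548.1 -321.2   58.6]
roller 0.75 [312.6, 141.7] [[ 0.52966226 -0.32330935  0.005     ]]
```

View pics/w5.png

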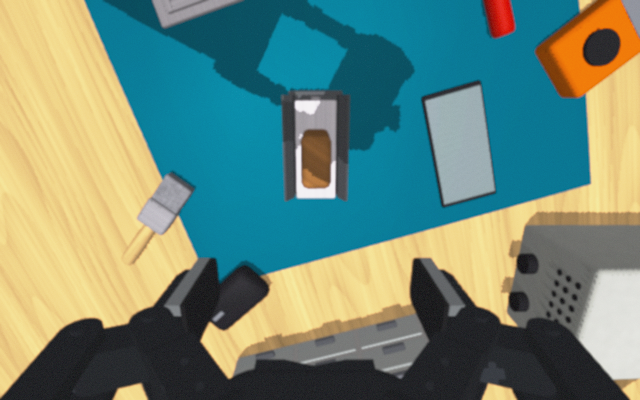

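The roller stands upright at (316,157), and its handle and yoke agree on (532.6, -326.4) mm and 73.3°. I'll grasp it across the 28 mm side.

```bash
python3 - <<'E'
from h import *
plan([.5326,-.3264,.20],-16.7);plan([.5326,-.3264,.150],-16.7)
E
```

```text
rot [-0.01 -0.   -0.26] shift [ 19.8   1.4 160.9] rows>= 4
rot [-0.01 -0.   -0.26] shift [ 19.8   1.4 210.9] rows>= 5
```

>>> arm_command(increments=[0,0,-0.3,20,1.5,60,0.8,0,0,-0.3,20,1.5,110,0.8,0,0,-0.3,20,1.5,140,0.8,0,0,-0.3,20,1.5,170,0.8,0,0,-0.3,20,1.5,200,0.8,0,0,-0.3,20,1.5,211,0.8,0,0,-0.3,20,1.5,211,0.8,0,0,-0.3,20,1.5,211,0.2,0,0,-0.3,20,1.5,211,0,0,0,-0.3,20,1.5,211,0,0,0,-0.3,20,1.5,211,0,0,0,-0.3,20,1.5,211,0,0,0,-0.3,20,1.5,211,0,0,0,-0.3,20,1.5,211,0], squeeze=90)

```text
time_s: 20.65
ee_pos: [0.5333, -0.3273, 0.1515]
ee_rot: [0.001, 0.802, 0.597, 0.0]
ft_force: [-0.2, 0.2, 6.3]
finger_gap: 0.0275
grip_force: 75.2
```

```bash
python3 - <<'E'
from h import *
st()
E
```

```text
t 20.65 pos [ 533.3 -327.3  151.5] y [ 0.958 -0.287  0.002] z [ 0.002 -0.002 -1.   ] gap 27.5 ft [-0.2  0.2  6.3] q [-0.74  0.44  1.57  0.    1.13 -0.45]
```

>>> arm_command(increments=[0,0,0,0,0,-20,0,0,0,0,0,0,-50,0,0,0,0,0,0,-90,0,0,0,0,0,0,-130,0,0,0,0,0,0,-150,0,0,0,0,0,0,-150,0,0,0,0,0,0,-150,0])

```text
time_s: 21.52
ee_pos: [0.5319, -0.3261, 0.2975]
ee_rot: [-0.002, 0.802, 0.597, -0.0]
ft_force: [0.8, 0.3, -4.5]
finger_gap: 0.0273
grip_force: 75.1
```

```bash
python3 - <<'E'
from h import *
st(); p=env.read_camera("wrist"); layers(p,"roller",[(.2,.3)])
print([env.tip_of(p,"tablet")[:1]])
plan([.46,-.04,.32],-90)
E
```

```text
t 21.52 pos [ 531.9 -326.1  297.5] y [ 0.958 -0.288 -0.004] z [-0.003  0.003 -1.   ] gap 27.3 ft [ 0.8  0.3 -4.5] q [-0.74  0.29  1.46  0.    1.4  -0.45]
roller 0.72 [268.4, 126.7, 94.6, 238.3]
  z 0.2 0.3 18828 (array([ 537.9, -303.5]), array([62.9, 44.2]), 73.5) med [ 537.7 -303.1  260. ]
[[]]
rot [-2.300e-01  4.000e-02  7.329e+01] shift [ 253.5 -151.3  -21.4] rows>= 8
```

```bash
python3 - <<'E'
from h import *
plan([.36,-.04,.34],-90)
E
```

```text
rot [-2.300e-01  4.000e-02  7.329e+01] shift [ 224.8 -247.2  -41.1] rows>= 8
```

>>> arm_command(increments=[-0.2,0,73.3,225,-247,-41,0,-0.2,0,73.3,225,-247,-41,0,-0.2,0,73.3,225,-247,-41,0,-0.2,0,73.3,225,-247,-41,0,-0.2,0,73.3,225,-247,-41,0,-0.2,0,73.3,225,-247,-41,0,-0.2,0,73.3,225,-247,-41,0,-0.2,0,73.3,225,-247,-41,0,-0.2,0,73.3,225,-247,-41,0,-0.2,0,73.3,225,-247,-41,0,-0.2,0,73.3,225,-247,-41,0])

```text
time_s: 23.05
ee_pos: [0.3608, -0.0404, 0.3407]
ee_rot: [0.001, 1.0, 0.0, 0.001]
ft_force: [0.3, -0.3, -2.9]
finger_gap: 0.0274
grip_force: 76.3
```

```bash
python3 - <<'E'
from h import *
st(); p=env.read_camera("wrist"); save(p,"w6.png")
layers(p,"tablet",[(.0,.03),(.003,.012),(.013,.0175),(.0175,.022)])
for k in env.tip_of(p,"tablet")[:1]: print(k["confidence"],k["uv"],at_height(p,k["uv"],0))
# dark cover
m=(p["pixels"].max(2)<70)
C=cloud(p,m); C=C[(C[:,2]>.012)&(C[:,2]<.026)&(abs(C[:,0]-.46)<.055)&(abs(C[:,1]+.04)<.1)]
print("cover",len(C),yaw_rect(C),np.percentile(C,[1,50,99],axis=0))
E
```

```text
t 23.05 pos [360.8 -40.4 340.7] y [ 0.    -1.     0.002] z [ 0.001 -0.002 -1.   ] gap 27.4 ft [ 0.3 -0.3 -2.9] q [-0.45 -0.47  2.08 -0.    1.53  1.12]
0.79 [313.6, 69.9] [[ 0.46642219 -0.03930603  0.        ]]
cover 10198 (array([455.2, -34.3]), array([171.5,  97.5]), 89.7) [[ 0.42498747 -0.11829884  0.01593798]
 [ 0.46728936 -0.03088068  0.0179818 ]
 [ 0.50292405  0.04275087  0.0199181 ]]
```

View pics/w6.png

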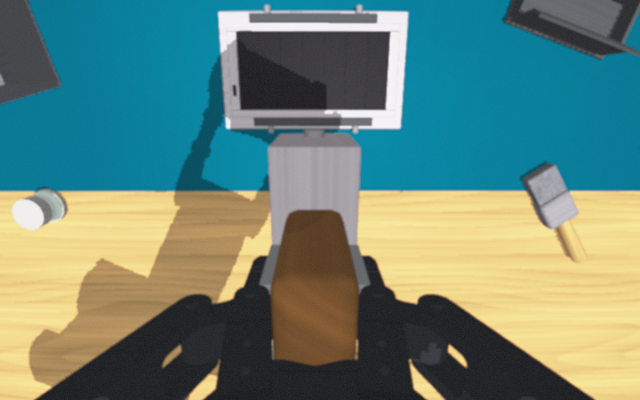

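The tablet is in full view, with the cover's corners near (238,31), (390,31), (389,110) and (238,110). The roller hangs upright at (315,190).

```bash
python3 - <<'E'
from h import *
p=env.read_camera("wrist")
c=at_height(p,[(238,31),(390,31),(389,110),(238,110)],.0185); print(c*1000, c.mean(0))
f=at_height(p,[(219,11),(408,11),(402,129),(226,129)],.010); print(f*1000, f.mean(0))
pt=env.read_camera("top")
for k in env.tip_of(pt,"tablet")[:1]: print(k["confidence"],at_height(pt,k["uv"],0))
plan([.464,-.095,.25],-90);plan([.464,-.04,.166],-90)
E
```

```text
[[ 505.09360924   42.58196262   18.5       ]
 [ 505.30067062 -122.01157692   18.5       ]
 [ 422.02950375 -126.08744994   18.5       ]
 [ 421.84958223   47.65643195   18.5       ]] [ 0.46356834 -0.03946516  0.0185    ]
[[ 526.84117382   64.00643452   10.        ]
 [ 527.09885089 -142.31977601   10.        ]
 [ 399.76503808 -144.97891075   10.        ]
 [ 399.55219047   65.33351972   10.        ]] [ 0.46331431 -0.03948968  0.01      ]
0.93 [[ 0.46988325 -0.03365888  0.        ]]
rot [ 0.15 -0.11 -0.01] shift [103.1  54.5  91.3] rows>= 4
rot [ 0.15 -0.11 -0.01] shift [102.9  -0.7 175.1] rows>= 5
```

>>> arm_command(increments=[0.15,-0.1,0,60,-73,0,0,0.15,-0.1,0,103,-73,30,0,0.15,-0.1,0,103,-73,80,0,0.15,-0.1,0,103,-73,120,0,0.15,-0.1,0,103,-73,141,0,0.15,-0.1,0,103,-73,160,0,0.15,-0.1,0,103,-73,170,0,0.15,-0.1,0,103,-73,170,0])

```text
time_s: 24.35
ee_pos: [0.4638, 0.0324, 0.1705]
ee_rot: [-0.0, 1.0, -0.0, -0.001]
ft_force: [0.2, -0.8, -3.0]
finger_gap: 0.027
grip_force: 76.9
```

```bash
python3 - <<'E'
from h import *
st();plan([.4635,.0325,.165],-90)
E
```

```text
t 24.35 pos [463.8  32.4 170.5] y [-0. -1. -0.] z [-0.001  0.    -1.   ] gap 27.0 ft [ 0.2 -0.8 -3. ] q [-0.19  0.03  2.02  0.    1.1   1.38]
rot [-0.01  0.06 -0.01] shift [-0.3 -0.1  5.5] rows>= 2
```

Now down slowly until the contact force shows.

>>> arm_command(increments=[0,0,0,0,0,2,0,0,0,0,0,0,4,0,0,0,0,0,0,5.5,0,0,0,0,0,0,7,0,0,0,0,0,0,7,0])

```text
time_s: 24.98
ee_pos: [0.4644, 0.0322, 0.1644]
ee_rot: [0.0, 1.0, -0.0, 0.0]
ft_force: [-0.9, 0.0, 1.2]
finger_gap: 0.0277
grip_force: 77.5
```

>>> arm_command(increments=[0,0,0,0,0,1,0,0,0,0,0,0,1,0,0,0,0,0,0,1,0])

```text
time_s: 25.35
ee_pos: [0.4644, 0.0322, 0.1632]
ee_rot: [0.0, 1.0, -0.0, 0.001]
ft_force: [-0.3, -0.1, 2.4]
finger_gap: 0.0272
grip_force: 77.5
```

>>> arm_command(increments=[0,0,0,0,0,1,0,0,0,0,0,0,1,0,0,0,0,0,0,1,0])

```text
time_s: 25.72
ee_pos: [0.4644, 0.0322, 0.1624]
ee_rot: [0.0, 1.0, -0.0, 0.0]
ft_force: [-1.1, -0.3, 6.0]
finger_gap: 0.0269
grip_force: 78.3
```

>>> arm_command(increments=[0,0,0,0,0,1,0,0,0,0,0,0,1,0,0,0,0,0,0,1,0])

```text
time_s: 26.1
ee_pos: [0.4646, 0.0322, 0.1624]
ee_rot: [0.0, 1.0, -0.0, 0.0]
ft_force: [-4.9, 0.6, 13.1]
finger_gap: 0.0271
grip_force: 78.8
```

>>> arm_command(increments=[0,0,0,0,6,0,0,0,0,0,0,12,0,0,0,0,0,0,18,0,0,0,0,0,0,24,0,0,0,0,0,0,30,0,0,0,0,0,0,36,0,0,0,0,0,0,42,0,0,0,0,0,0,48,0,0])

```text
time_s: 27.1
ee_pos: [0.4646, -0.0161, 0.1624]
ee_rot: [0.0, 1.0, 0.0, 0.001]
ft_force: [-4.3, 0.3, 12.6]
finger_gap: 0.0267
grip_force: 78.6
```

>>> arm_command(increments=[0,0,0,0,6,0,0,0,0,0,0,12,0,0,0,0,0,0,18,0,0,0,0,0,0,24,0,0,0,0,0,0,30,0,0,0,0,0,0,36,0,0,0,0,0,0,42,0,0,0,0,0,0,48,0,0,0,0,0,0,54,0,0,0,0,0,0,60,0,0,0,0,0,0,66,0,0,0,0,0,0,72,0,0,0,0,0,0,78,0,0,0,0,0,0,84,0,0,0,0,0,0,90,0,0,0,0,0,0,96,0,0,0,0,0,0,100,0,0,0,0,0,0,100,0,0])

```text
time_s: 29.35
ee_pos: [0.4647, -0.1167, 0.1624]
ee_rot: [0.001, 1.0, -0.0, 0.001]
ft_force: [-3.7, -0.6, 9.9]
finger_gap: 0.0271
grip_force: 78.4
```

Flush throughout, with z steady at 162.4 mm. I'll roll back once, then lift.

>>> arm_command(increments=[0,0,0,0,-8,0,0,0,0,0,0,-16,0,0,0,0,0,0,-24,0,0,0,0,0,0,-32,0,0,0,0,0,0,-40,0,0,0,0,0,0,-48,0,0,0,0,0,0,-56,0,0,0,0,0,0,-64,0,0,0,0,0,0,-72,0,0,0,0,0,0,-80,0,0,0,0,0,0,-88,0,0,0,0,0,0,-96,0,0,0,0,0,0,-104,0,0,0,0,0,0,-112,0,0,0,0,0,0,-120,0,0,0,0,0,0,-128,0,0,0,0,0,0,-136,0,0,0,0,0,0,-144,0,0,0,0,0,0,-150,0,0])

```text
time_s: 31.72
ee_pos: [0.4648, 0.0343, 0.1624]
ee_rot: [0.0, 1.0, 0.0, 0.001]
ft_force: [-3.3, 0.0, 12.8]
finger_gap: 0.027
grip_force: 78.3
```

>>> arm_command(increments=[0,0,0,0,0,-20,0,0,0,0,0,0,-60,0,0,0,0,0,0,-110,0,0,0,0,-80,0,-170,0,0,0,0,-100,0,-170,0,0,0,0,-100,0,-170,0,0,0,0,-100,0,-170,0])

```text
time_s: 32.6
ee_pos: [0.3639, 0.0344, 0.33]
ee_rot: [-0.0, 1.0, -0.0, -0.0]
ft_force: [-0.4, 0.2, -3.8]
finger_gap: 0.0272
grip_force: 76.9
```

```bash
python3 - <<'E'
from h import *
st();p=env.read_camera("wrist")
c=at_height(p,[(238,31),(390,31)],.016)
C=cloud(p); 
for i,ty in enumerate(range(-72,73,24)):
    w=-.0395+ty/1000
    k=C[(abs(C[:,0]-.4635)<.03)&(abs(C[:,1]-w)<.009)]
    print(ty,len(k),np.round(np.median(k[:,2])*1000,2) if len(k) else "")
for sx in (-46,46):
    k=C[(abs(C[:,0]-.4635-sx/1000)<.003)&(abs(C[:,1]+.0395)<.07)]; print("rim",len(k),np.median(k[:,2])*1000 if len(k) else "")
look("top",["stand"])
plan([.5326,-.3264,.30],-16.7)
E
```

```text
t 32.6 pos [363.9  34.4 330. ] y [-0. -1. -0.] z [-0.  0. -1.] gap 27.2 ft [-0.4  0.2 -3.8] q [-0.24 -0.45  2.09  0.    1.51  1.33]
-72 929 15.18
-48 942 15.24
-24 954 15.25
0 934 15.32
24 947 15.35
48 952 15.46
72 977 15.49
rim 1342 16.72995774005559
rim 806 15.471645670993322
stand 0.78 [430. 186.  59.  40.] z [ 0.2  7.  60.2] top (array([ 531.9, -324.5]), array([117.7,  74.6]), 73.3)
rot [ -0.15   0.11 -73.31] shift [168.5 360.8  28.6] rows>= 8
```

Every band is flush (15.2–15.5 mm, rim at about 16 mm). Back to the stand.

>>> arm_command(increments=[-0.15,0.1,-73.3,168.5,361,10,0,-0.15,0.1,-73.3,168.5,361,10,0,-0.15,0.1,-73.3,168.5,361,10,0,-0.15,0.1,-73.3,168.5,361,10,0,-0.15,0.1,-73.3,168.5,361,10,0,-0.15,0.1,-73.3,168.5,361,10,0,-0.15,0.1,-73.3,168.5,361,10,0,-0.15,0.1,-73.3,168.5,361,10,0,-0.15,0.1,-73.3,168.5,361,10,0,-0.15,0.1,-73.3,168.5,361,10,0])

```text
time_s: 34.0
ee_pos: [0.5325, -0.3257, 0.3205]
ee_rot: [0.001, 0.802, 0.597, 0.001]
ft_force: [0.1, 0.4, -3.3]
finger_gap: 0.0274
grip_force: 77.5
```

```bash
python3 - <<'E'
from h import *
st(); p=env.read_camera("wrist"); layers(p,"stand",[(.055,.075)]); layers(p,"roller",[(.2,.30),(.233,.245)])
plan([.5330,-.3270,.22],-16.7);plan([.5330,-.3270,.152],-16.7)
E
```

```text
t 34.0 pos [ 532.5 -325.7  320.5] y [ 0.958 -0.287  0.002] z [ 0.002 -0.    -1.   ] gap 27.4 ft [ 0.1  0.4 -3.3] q [-0.74  0.27  1.43  0.    1.44 -0.45]
stand 0.8 [274.1, 107.3, 81.1, 28.7]
  z 0.055 0.075 212 (array([ 547. , -278.2]), array([19.4, 74.2]), -16.6) med [ 576.4 -278.7   58.5]
roller 0.94 [268.0, 127.9, 93.0, 239.0]
  z 0.2 0.3 11907 (array([ 539.6, -301.3]), array([66., 44.]), 73.3) med [ 541.6 -299.2  235.8]
  z 0.233 0.245 6843 (array([ 540.6, -297.7]), array([51.2, 44. ]), 73.4) med [ 543.5 -290.6  235.3]
rot [0.19 0.01 0.02] shift [ -0.8   0.5 101.2] rows>= 3
rot [0.19 0.01 0.02] shift [ -0.8   0.2 169.2] rows>= 4
```

>>> arm_command(increments=[0.2,0,0,-1,0.5,50,0,0.2,0,0,-1,0.5,100,0,0.2,0,0,-1,0.5,120,0,0.2,0,0,-1,0.5,140,0,0.2,0,0,-1,0.5,155,0,0.2,0,0,-1,0.5,167,0,0.2,0,0,-1,0.5,168.5,0,0.2,0,0,-1,0.5,168.5,0])

```text
time_s: 35.15
ee_pos: [0.5335, -0.3283, 0.1531]
ee_rot: [0.0, 0.802, 0.597, -0.0]
ft_force: [-0.7, -0.9, -2.8]
finger_gap: 0.0272
grip_force: 77.4
```

>>> arm_command(increments=[0,0,0,0,0,1.5,0,0,0,0,0,0,1.5,0,0,0,0,0,0,1.5,0.6,0,0,0,0,0,1.5,0.7,0,0,0,0,0,1.5,0.8,0,0,0,0,0,1.5,0.8,0,0,0,0,0,-30,0.8,0,0,0,0,0,-80,0.8,0,0,0,0,0,-130,0.8,0,0,0,0,0,-180,0.8,0,0,0,0,0,-200,0.8,0,0,0,0,0,-200,0.8], squeeze=40)

```text
time_s: 36.65
ee_pos: [0.5336, -0.3283, 0.3535]
ee_rot: [0.001, 0.802, 0.597, 0.0]
ft_force: [-0.6, -0.3, -0.7]
finger_gap: 0.0687
grip_force: 0.0
```

```bash
python3 - <<'E'
from h import *
st(); p=env.read_camera("wrist"); save(p,"w7.png")
layers(p,"roller",[(.125,.15),(.06,.072)]);layers(p,"stand",[(.055,.075)])
look("top",["scoop"]); look("side",["scoop","speaker","port","buzzer"])
plan([.69,-.02,.34],-90)
E
```

```text
t 36.65 pos [ 533.6 -328.3  353.5] y [ 0.958 -0.288  0.002] z [ 0.001 -0.002 -1.   ] gap 68.7 ft [-0.6 -0.3 -0.7] q [-0.74  0.26  1.38 -0.    1.5  -0.45]
roller 0.73 [295.9, 112.7, 52.0, 102.0]
  z 0.125 0.15 1573 (array([ 545.8, -330.9]), array([49.8, 28.2]), 74.8) med [ 545.9 -329.   134.8]
  z 0.06 0.072 2006 (array([ 538. , -328.9]), array([107.8,  43.9]), 73.6) med [ 537.1 -301.8   66.8]
stand 0.55 [276.4, 103.4, 75.0, 112.8]
  z 0.055 0.075 826 (array([ 532.5, -326.2]), array([119.5,  74.4]), 73.4) med [ 511.6 -313.    58.6]
scoop 0.49 [221. 278.  20.  15.] z [ 7.9 39.4 43.6] top (array([301.9, 308.9]), array([35.3, 38.4]), -86.4)
scoop 0.91 [344. 197.  32.  32.] z [ 2.3 23.6 42. ] top (array([685.8, -46.5]), array([88.9, 19.3]), 85.5)
buzzer 0.39 [343. 201.  32.  28.] z [ 1.7 18.6 42.4] top (array([687.1, -45.8]), array([90. , 20.4]), 88.0)
rot [-7.000e-02  3.000e-02  7.329e+01] shift [340.   61.7  11.9] rows>= 8
```

View pics/w7.png

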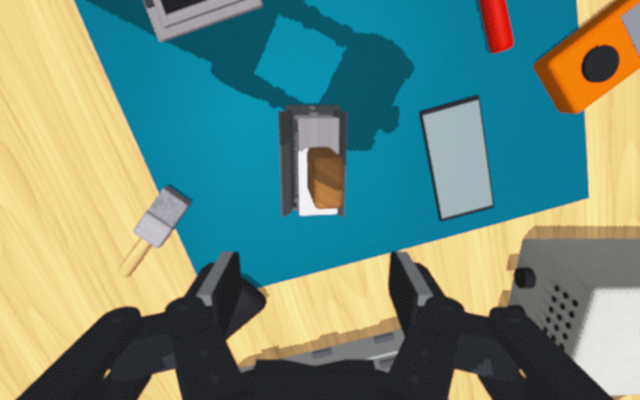

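The roller stands in its stand at (318,180) with a lean of about 0.1 rad, which is allowed. Next is the scoop: first I check that both parts are still in it.

```bash
python3 - <<'E'
from h import *
plan([.68,-.044,.30],-2)
E
```

```text
rot [ -0.06  -0.03 -14.71] shift [314.1  59.1  51.9] rows>= 7
```

>>> arm_command(increments=[0,0,-14.7,314,59,40,0.6,0,0,-14.7,314,59,40,0.6,0,0,-14.7,314,59,40,0.6,0,0,-14.7,314,59,40,0.6,0,0,-14.7,314,59,40,0.6,0,0,-14.7,314,59,40,0.6,0,0,-14.7,314,59,40,0.6,0,0,-14.7,314,59,40,0.6,0,0,-14.7,314,59,40,0.6])

```text
time_s: 38.28
ee_pos: [0.6797, -0.0458, 0.3128]
ee_rot: [0.0, 0.72, 0.694, -0.0]
ft_force: [0.6, -0.1, -0.6]
finger_gap: 0.0514
grip_force: 0.0
```

```bash
python3 - <<'E'
from h import *
st(); p=look("wrist",["speaker","port","buzzer"],"w8.png"); layers(p,"scoop",[(.031,.045),(.018,.028),(-.002,.012)])
for n in("scoop","scoop_lip"):
    for k in env.tip_of(p,n)[:1]: print(n,k["confidence"],k["uv"],at_height(p,k["uv"],0 if n=="scoop" else .0075))
C=cloud(p); H=C[(C[:,2]>.031)&(C[:,2]<.045)&(abs(C[:,0]-.688)<.03)&(C[:,1]>-.11)&(C[:,1]<0.0)]; print(len(H),yaw_rect(H),np.median(H,0))
E
```

```text
t 38.27 pos [679.7 -45.8 312.8] y [ 0.999 -0.037  0.   ] z [ 0. -0. -1.] gap 51.4 ft [ 0.6 -0.1 -0.6] q [-0.24  0.43  1.25 -0.    1.46 -0.21]
speaker 0.59 [291.  51.  36.  20.] z [ 8.7 14.3 16.1] top (array([675.2,  66. ]), array([18.5, 33.6]), -3.1)
port 0.53 [104. 214.  68.  22.] z [13.4 15.  16.5] top (array([ 465.1, -111.2]), array([86.1, 25.3]), 0.2)
buzzer 0.56 [312.  94.  31.  12.] z [12.  16.1 17.9] top (array([696. ,  25.4]), array([12.4, 30.1]), -2.1)
buzzer 0.43 [175. 336.  74.  64.] z [-0.6 49.3 68.4] top (array([ 523.6, -305.3]), array([41.1,  1.9]), 74.4)
scoop 0.63 [286.9, 13.7, 78.1, 201.8]
  z 0.031 0.045 1652 (array([689.2, -47.2]), array([94.6, 23.7]), 87.9) med [689.  -43.4  36.1]
  z 0.018 0.028 775 (array([692.6,  41.1]), array([88.8, 76.4]), 88.0) med [698.2  32.4  23.3]
  z -0.002 0.012 6612 (array([692.3,  15.9]), array([194.6,  82.9]), 88.5) med [696.2  57.3   2.9]
scoop 0.64 [322.4, 86.5] [[0.69182436 0.04080491 0.        ]]
scoop_lip 0.88 [323.2, 16.7] [[0.6944653  0.10887458 0.0075    ]]
1640 (array([689.7, -47.2]), array([94.4, 23.8]), 88.5) [ 0.68908703 -0.04377851  0.03611968]
```

View pics/w8.png

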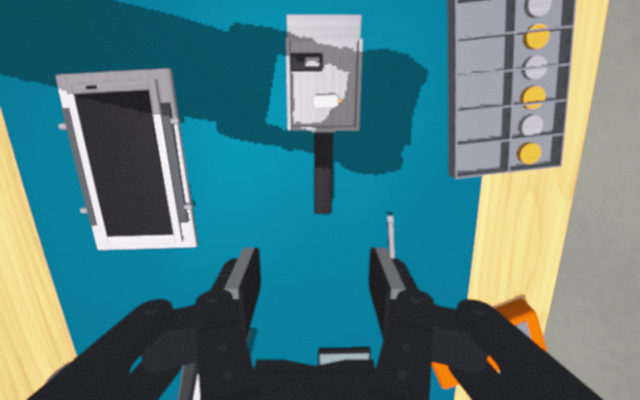

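Both parts are in the pan; the black one at (305,62) was knocked aside but is still inside. The handle is at (323,172), so I'll grasp it.

```bash
python3 - <<'E'
from h import *
plan([.6895,-.044,.084],-2)
E
```

```text
rot [-0.02  0.   -0.03] shift [  0.7   9.6 228.4] rows>= 5
```

>>> arm_command(increments=[0,0,0,1,9.6,60,0.6,0,0,0,1,9.6,120,0.6,0,0,0,1,9.6,170,0.6,0,0,0,1,9.6,210,0.6,0,0,0,1,9.6,228,0.6,0,0,0,1,9.6,228,0.6,0,0,0,1,9.6,228,0,0,0,0,1,9.6,228,0,0,0,0,1,9.6,228,0,0,0,0,1,9.6,228,0,0,0,0,1,9.6,228,0,0,0,0,1,9.6,228,0], squeeze=100)

```text
time_s: 40.12
ee_pos: [0.691, -0.0439, 0.0871]
ee_rot: [0.002, 0.719, 0.695, 0.001]
ft_force: [0.1, -0.5, 6.5]
finger_gap: 0.0181
grip_force: 97.5
```

>>> arm_command(increments=[0,0,0,0,0,-10,0,0,0,0,0,0,-30,0,0,0,0,0,0,-60,0,0,0,0,0,0,-90,0,0,0,0,0,0,-120,0,0,0,0,0,0,-150,0,0,0,0,0,0,-180,0,0,0,0,0,0,-180,0])

```text
time_s: 41.12
ee_pos: [0.6911, -0.0438, 0.269]
ee_rot: [0.003, 0.719, 0.695, 0.002]
ft_force: [-0.1, 0.2, -2.5]
finger_gap: 0.0181
grip_force: 97.9
```

```bash
python3 - <<'E'
from h import *
o=st(); p=env.read_camera("wrist"); layers(p,"scoop",[(.1,.3)])
C=cloud(p); P=(C-o["ee_pos"])@quat(o["ee_rot"]).as_matrix()
for a in (30,60,90,120):
    k=P[(abs(P[:,0]-a-5)<5)&(abs(P[:,1])<.0) ] if 0 else P[(abs(P[:,0]*1000-a)<6)&(abs(P[:,1])<.030)&(P[:,2]<.12)&(P[:,2]>.03)]
    print(a,len(k),np.round(np.percentile(k[:,2],[50,90])*1000,1) if len(k) else "")
look("wrist",["speaker","buzzer"])
E
```

```text
t 41.12 pos [691.1 -43.8 269. ] y [ 0.999 -0.035  0.007] z [ 0.007 -0.002 -1.   ] gap 18.1 ft [-0.1  0.2 -2.5] q [-0.24  0.48  1.27 -0.    1.39 -0.2 ]
scoop 0.93 [208.7, 0.0, 209.1, 366.4]
  z 0.1 0.3 39122 (array([692.2,  -6.1]), array([156.2,  76.8]), 88.6) med [694.1  21.4 184.4]
30 1432 [51.4 52.4]
60 3220 [85.2 86.1]
90 3985 [85.5 86.3]
120 360 [85.6 86.5]
speaker 0.93 [223.   0.  87.  42.] z [181.3 190.4 192. ] top (array([673.5,  63.5]), array([13.4, 34.1]), -2.1)
buzzer 0.57 [283.  97.  71.  37.] z [187.9 192.2 193.7] top (array([693.4,  25.5]), array([30.8, 13.8]), 1.5)
```

```bash
cat >> h.py <<'E'
def scoop_tcp(lip,phi,th):
    f=np.array([np.cos(np.radians(phi)),np.sin(np.radians(phi)),0]); up=np.array([0,0,1.]); t=np.radians(th)
    X=f*np.cos(t)-up*np.sin(t); Z=f*np.sin(t)+up*np.cos(t); Y=np.cross(Z,X)
    return np.asarray(lip)-.154*X+.080*Z, R.from_matrix(np.c_[X,-Y,-Z])
E
python3 - <<'E'
from h import *
o=env.get_obs()
for lip,th in (((.476,.328,.19),0),):
    pos,Rt=scoop_tcp(lip,22,th); print(pos); plan(pos,0,Rt,o)
    R0=quat(o["ee_rot"]); rv=np.degrees((R0.inv()*Rt).as_rotvec()); sh=R0.inv().apply(pos-o["ee_pos"])*1000
    for f in (.03,.09,.18,.28,.38,.48,.58,.68,.78,.87,.94,.98,1): print(np.round(rv*f,1),np.round(sh*f))
E
```

```text
[0.33321369 0.27031058 0.27      ]
rot [-0.23  0.1  65.99] shift [ 301.  -366.3   -6.2] rows>= 9
[-0.  0.  2.] [  9. -11.  -0.]
[-0.   0.   5.9] [ 27. -33.  -1.]
[-0.   0.  11.9] [ 54. -66.  -1.]
[-0.1  0.  18.5] [  84. -103.   -2.]
[-0.1  0.  25.1] [ 114. -139.   -2.]
[-0.1  0.  31.7] [ 144. -176.   -3.]
[-0.1  0.1 38.3] [ 175. -212.   -4.]
[-0.2  0.1 44.9] [ 205. -249.   -4.]
[-0.2  0.1 51.5] [ 235. -286.   -5.]
[-0.2  0.1 57.4] [ 262. -319.   -5.]
[-0.2  0.1 62. ] [ 283. -344.   -6.]
[-0.2  0.1 64.7] [ 295. -359.   -6.]
[-0.2  0.1 66. ] [ 301. -366.   -6.]
```

>>> arm_command(increments=[0,0,2,9,-11,0,0,0,0,6,27,-33,-1,0,0,0,12,54,-66,-1,0,-0.1,0,18.5,84,-103,-2,0,-0.1,0,25,114,-139,-2,0,-0.1,0,31.7,144,-176,-3,0,-0.1,0,38.3,175,-212,-4,0,-0.2,0.1,44.9,205,-249,-4,0,-0.2,0.1,51.5,235,-286,-5,0,-0.2,0.1,57.4,262,-319,-5,0,-0.2,0.1,62,283,-344,-6,0,-0.2,0.1,64.7,295,-359,-6,0,-0.2,0.1,66,301,-366,-6,0,-0.2,0.1,66,301,-366,-6,0])

```text
time_s: 43.12
ee_pos: [0.3334, 0.2702, 0.2695]
ee_rot: [0.001, 0.982, 0.191, 0.0]
ft_force: [-0.1, 0.0, -1.7]
finger_gap: 0.0177
grip_force: 97.9
```

```bash
python3 - <<'E'
from h import *
o=st(); p=look("wrist",["bin","speaker","buzzer"],"w9.png")
for k in env.tip_of(p,"scoop_lip")[:1]: print(k["confidence"],k["uv"],at_height(p,k["uv"],.19))
for z,th in ((.17,15),(.14,30),(.12,45),(.105,60)):
    pos,Rt=scoop_tcp((.476,.328,z),22,th); plan(pos,0,Rt,o)
E
```

```text
t 43.12 pos [333.4 270.2 269.5] y [ 0.376 -0.927  0.002] z [ 0.001 -0.001 -1.   ] gap 17.7 ft [-0.1  0.  -1.7] q [ 0.4  -0.21  2.03 -0.    1.32  1.58]
bin 0.65 [611. 154.  28.  58.] z [13.4 14.9 16.4] top (array([451.3, -38.3]), array([26. , 55.7]), -1.6)
speaker 0.63 [227.   0.  87.  44.] z [189.9 196.1 197.7] top (array([423.4, 327.2]), array([15.3, 34.1]), -67.7)
buzzer 0.64 [280. 100.  76.  34.] z [193.2 197.9 199.3] top (array([395.7, 293.4]), array([13.8, 30.8]), -65.8)
0.74 [263.7, 185.1] [[0.35805116 0.30629631 0.19      ]]
rot [  0.1  -15.04   0.06] shift [ 25.8  -0.1 -17.6] rows>= 3
rot [  0.1  -30.04   0.05] shift [ 60.5  -0.1 -16.7] rows>= 4
rot [ 1.100e-01 -4.504e+01  4.000e-02] shift [101.5  -0.  -15.9] rows>= 6
rot [ 1.200e-01 -6.004e+01  2.000e-02] shift [146.1   0.   -8.7] rows>= 7
```

View pics/w9.png

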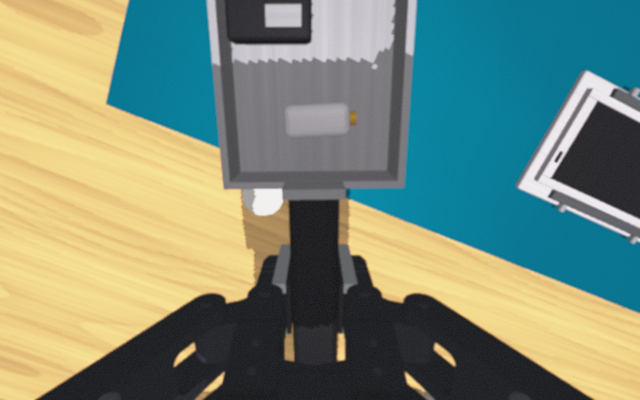

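The black part at (270,18) and the buzzer at (318,120) are both in the pan, and its lip is over the bin. I'll tip in two stages.

>>> arm_command(increments=[0,-8,0,13,0,-12,0,0,-15,0,26,0,-18,0,0,-22,0,43,0,-18,0,0,-30,0,60,0,-17,0,0,-30,0,60,0,-17,0])

```text
time_s: 44.0
ee_pos: [0.3914, 0.2924, 0.2851]
ee_rot: [0.05, 0.948, 0.183, -0.254]
ft_force: [-0.1, -0.4, -2.3]
finger_gap: 0.0179
grip_force: 98.1
```

```bash
python3 - <<'E'
from h import *
o=st()
for z,th in ((.12,45),(.105,60)):
    pos,Rt=scoop_tcp((.476,.328,z),22,th); plan(pos,0,Rt,o)
E
```

```text
t 44.0 pos [391.4 292.4 285.1] y [ 0.373 -0.928  0.002] z [-0.464 -0.188 -0.866] gap 17.9 ft [-0.1 -0.4 -2.3] q [0.39 0.27 1.57 0.   1.83 1.58]
rot [  0.03 -14.97  -0.13] shift [ 34.   -1.4 -20.1] rows>= 3
rot [ 2.000e-02 -2.997e+01 -1.300e-01] shift [ 76.1  -1.4 -36.3] rows>= 4
```

>>> arm_command(increments=[0,-5,0,11,-1,-7,0,0,-10,0,22,-1,-13,0,0,-15,0,34,-1.4,-20,0,0,-20,0,48,-1.4,-26,0,0,-25,0,62,-1.4,-31,0,0,-30,0,76,-1.4,-36,0,0,-30,0,76,-1.4,-36,0,0,-30,0,76,-1.4,-36,0,0,-30,0,76,-1.4,-36,0])

```text
time_s: 45.12
ee_pos: [0.4669, 0.3253, 0.2826]
ee_rot: [0.096, 0.852, 0.165, -0.488]
ft_force: [0.3, -0.1, -2.0]
finger_gap: 0.0181
grip_force: 98.2
```

```bash
python3 - <<'E'
from h import *
o=st(); look("wrist",["speaker","buzzer","scoop"],"w10.png"); look("top",["bin","speaker","buzzer"])
E
```

```text
t 45.12 pos [466.9 325.3 282.6] y [ 0.375 -0.927  0.002] z [-0.8   -0.324 -0.505] gap 18.1 ft [ 0.3 -0.1 -2. ] q [0.39 0.76 1.06 0.01 2.36 1.58]
buzzer 0.55 [627.  23.  13.  14.] z [13.3 14.8 15.8] top (array([426.2, -36.2]), array([27.9, 12.1]), 66.9)
scoop 0.75 [206.   2. 212. 362.] z [141.8 180.7 280.6] top (array([413.5, 303.5]), array([ 9.7, 20.1]), -70.3)
bin 0.83 [204. 180.  48.  52.] z [-1.5  5.1 81.8] top (array([508.4, 321.4]), array([140.5,  93. ]), 13.7)
speaker 0.69 [439. 208.  34.   8.] z [11.5 33.4 41.7] top (array([ 517.6, -321.6]), array([90.4,  4.8]), 73.9)
speaker 0.63 [209. 212.   5.   5.] z [ 7.  20.2 25.6] top (array([493.2, 367. ]), array([10.8, 20. ]), -29.7)
```

View pics/w10.png

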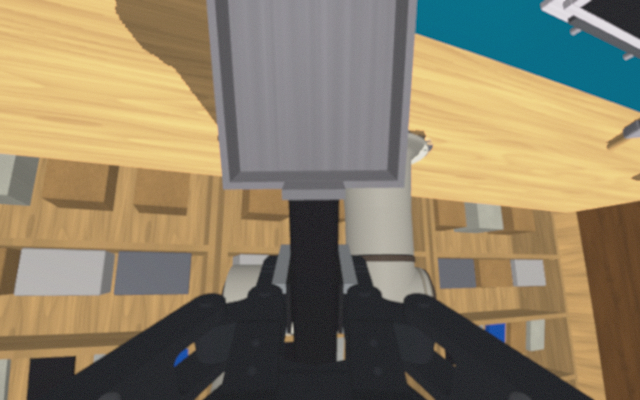

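The pan is empty. I'll level the scoop and take it back.

>>> arm_command(increments=[0,10,0,-30,0,-20,0,0,20,0,-55,0,-55,0,0,30,0,-80,0,-85,0,0,40,0,-95,0,-110,0,0,50,0,-100,0,-120,0,0,60,0,-100,0,-120,0,0,60,0,-100,0,-120,0])

```text
time_s: 46.4
ee_pos: [0.5147, 0.3451, 0.4282]
ee_rot: [0.001, 0.982, 0.191, 0.0]
ft_force: [-1.0, 0.3, -2.7]
finger_gap: 0.0181
grip_force: 98.1
```

```bash
python3 - <<'E'
from h import *
o=st(); plan([.691,-.044,.27],-2)
E
```

```text
t 46.4 pos [514.7 345.1 428.2] y [ 0.375 -0.927  0.002] z [ 0.001 -0.001 -1.   ] gap 18.1 ft [-1.   0.3 -2.7] q [ 0.4   0.23  1.28 -0.    1.64  1.58]
rot [ 9.000e-02  5.000e-02 -6.598e+01] shift [ 17.5 426.5 158.9] rows>= 9
```

>>> arm_command(increments=[0,0,-66,17.5,426.5,120,0,0,0,-66,17.5,426.5,120,0,0,0,-66,17.5,426.5,120,0,0,0,-66,17.5,426.5,120,0,0,0,-66,17.5,426.5,120,0,0,0,-66,17.5,426.5,120,0,0,0,-66,17.5,426.5,120,0,0,0,-66,17.5,426.5,120,0,0,0,-66,17.5,426.5,159,0,0,0,-66,17.5,426.5,200,0,0,0,-66,17.5,426.5,240,0,0,0,-66,17.5,426.5,240,0])

```text
time_s: 47.9
ee_pos: [0.691, -0.0422, 0.1836]
ee_rot: [-0.004, 0.719, 0.695, -0.002]
ft_force: [-0.1, 0.9, -1.4]
finger_gap: 0.0179
grip_force: 98.2
```

```bash
python3 - <<'E'
from h import *
o=st(); plan([.691,-.044,.088],-2)
p=env.read_camera("wrist"); C=cloud(p); P=(C-o["ee_pos"])@quat(o["ee_rot"]).as_matrix()
for a in (55,80,105):
    k=P[(abs(P[:,0]*1000-a)<6)&(abs(P[:,1])<.030)&(P[:,2]<.12)&(P[:,2]>.03)]; print(a,len(k),np.round(np.median(k[:,2])*1000,1))
look("top",["bin","speaker","buzzer","port"],"t2.png")
im=cv2.imread("pics/t2.png")[170:250,180:270]; cv2.imwrite("pics/t2c.png",cv2.resize(im,None,fx=5,fy=5,interpolation=cv2.INTER_CUBIC))
E
```

```text
t 47.9 pos [691.  -42.2 183.6] y [ 0.999 -0.035 -0.008] z [-0.008  0.002 -1.   ] gap 17.9 ft [-0.1  0.9 -1.4] q [-0.24  0.56  1.33  0.    1.26 -0.2 ]
rot [-0.47 -0.12  0.01] shift [-2.   0.9 95.6] rows>= 3
55 3310 85.2
80 3751 85.2
105 4291 85.3
bin 0.8 [193. 180.  55.  61.] z [-1.   5.2 81.4] top (array([505. , 334.9]), array([139.9, 120.6]), 13.2)
speaker 0.63 [207. 211.  10.   8.] z [10.1 19.7 24.7] top (array([494.4, 368.3]), array([11. , 31.1]), -43.7)
buzzer 0.41 [218. 205.  12.   5.] z [ 9.1 15.4 20. ] top (array([515.8, 342.1]), array([10.5, 21.7]), -42.9)
port 0.34 [168. 142.  25.  22.] z [  6.6  66.9 101.3] top (array([662.1, 456.1]), array([18.8, 20.7]), -43.3)
```

View pics/t2c.png

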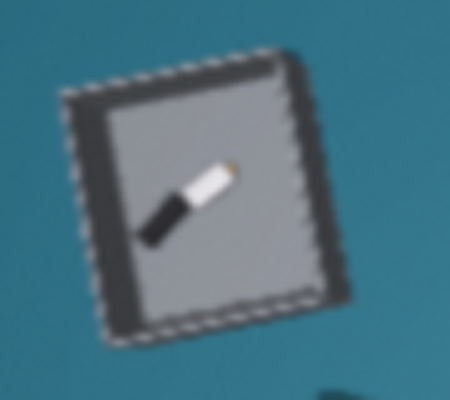

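Both parts lie in the bin, the black one at (163,220) and the buzzer at (212,183). I'll lay the scoop down.

>>> arm_command(increments=[-0.5,0,0,-2,1,40,0,-0.5,0,0,-2,1,70,0,-0.5,0,0,-2,1,88,0,-0.5,0,0,-2,1,93,0,-0.5,0,0,-2,1,95.5,0,-0.5,0,0,-2,1,96,0,-0.5,0,0,-2,1,96,0])

```text
time_s: 49.08
ee_pos: [0.6952, -0.0457, 0.0937]
ee_rot: [0.005, 0.719, 0.695, 0.004]
ft_force: [0.2, -0.3, -2.1]
finger_gap: 0.0181
grip_force: 98.2
```

>>> arm_command(increments=[0,0,0,0,0,0,0.3,0,0,0,0,0,0,0.4,0,0,0,0,0,0,0.5,0,0,0,0,0,0,0.5,0,0,0,0,0,0,0.5,0,0,0,0,0,-30,0.5,0,0,0,0,0,-80,0.5,0,0,0,0,0,-140,0.5,0,0,0,0,0,-200,0.5,0,0,0,0,0,-200,0.5])

```text
time_s: 50.32
ee_pos: [0.6949, -0.046, 0.3009]
ee_rot: [0.01, 0.719, 0.695, 0.008]
ft_force: [0.6, -0.2, 0.5]
finger_gap: 0.0428
grip_force: 0.0
```

```bash
python3 - <<'E'
from h import *
o=st(); p=env.read_camera("wrist"); save(p,"w11.png"); layers(p,"scoop",[(.031,.045),(.018,.028),(-.002,.012)])
p=look("top",["bin","speaker","buzzer","screwdriver","phone","flux_jar","solder_spool"]); layers(p,"roller",[(.125,.15),(.06,.072)])
E
```

```text
t 50.33 pos [694.9 -46.  300.9] y [ 0.999 -0.035  0.025] z [ 0.025 -0.004 -1.   ] gap 42.8 ft [ 0.6 -0.2  0.5] q [-0.24  0.46  1.23  0.    1.42 -0.21]
scoop 0.73 [267.4, 12.6, 80.0, 208.9]
  z 0.031 0.045 1694 (array([694.9, -49.1]), array([95.3, 23. ]), 86.9) med [696.  -44.9  36.1]
  z 0.018 0.028 809 (array([697.7,  39.1]), array([89. , 76.8]), 88.5) med [681.3  29.   23.2]
  z -0.002 0.012 8162 (array([697.2,   4.1]), array([215.9,  83.1]), 88.9) med [697.9  57.7   2.8]
bin 0.67 [194. 179.  57.  60.] z [-1.3  5.1 81. ] top (array([505.2, 335.1]), array([140.7, 121.1]), 13.6)
speaker 0.55 [206. 212.  11.   6.] z [ 7.1 19.2 23.7] top (array([494. , 368.4]), array([11.5, 31.5]), -38.6)
buzzer 0.62 [217. 205.  11.   7.] z [ 3.6 15.6 19.7] top (array([515.8, 343.1]), array([12.4, 27.3]), -45.7)
screwdriver 0.61 [396. 117.  40.  12.] z [-2.2 21.1 28.3] top (array([ 775.6, -235.5]), array([17.7, 58.1]), -88.1)
phone 0.83 [451. 132.  52.  29.] z [ 2.5  7.3 11.6] top (array([ 709.3, -383.7]), array([150.4,  74.8]), 89.7)
flux_jar 0.58 [220. 278.  22.  16.] z [ 0.7 38.5 43.7] top (array([301.2, 309.1]), array([37.6, 38.1]), -63.1)
solder_spool 0.62 [269. 112.  12.  26.] z [-0.6 33.  39. ] top (array([753.7, 206.7]), array([47.9, 44.5]), 50.4)
roller 0.96 [438.5, 192.6, 48.7, 26.1]
  z 0.125 0.15 215 (array([ 544.3, -330.4]), array([50.8, 28.6]), 71.3) med [ 543.7 -329.   134.3]
  z 0.06 0.072 358 (array([ 536.2, -328.4]), array([109.5,  42.9]), 73.5) med [ 530.3 -306.    66.6]
```

View pics/w11.png

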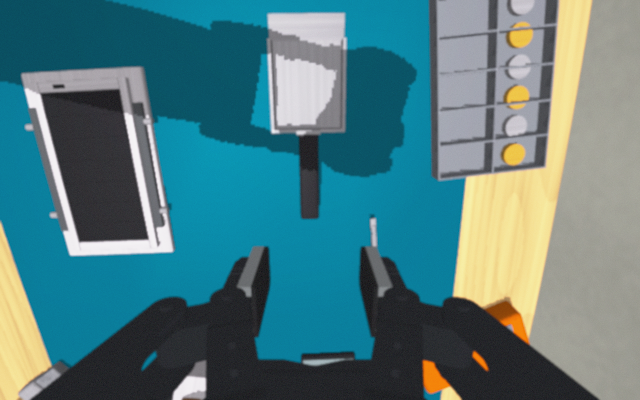

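```bash
python3 -c "
from h import *
print(env.hand_in())"
```

```text
the job is handed in; nothing more can be done
None
```

I finished the repair and handed the job in after about 50 s of robot time; the hand-in gave no verdict, but my last checks showed the cover flush, the roller back in its stand (leaning about 0.12 rad, within tolerance), both dead parts (the only two on the mat) in the bin, and the empty scoop flat on the mat.

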